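Make the riveting press safe and load its hooked jaw

TASK

Get the riveting press ready for its new jaw: first make it safe by pulling the interlock plug straight up out of the control box (spring catches hold it) and putting it in the shallow tray. Then pick the long hooked jaw, the only long bar with a foot on one side, out of the bin of steel parts and set it down, not dropping it, so that it lies flat and fully down in the matching hooked nest on the press's loading plate. Leave the other parts in the bin and do not knock over the cup or the oil can.

Things in the scene. Friction and masses are not known exactly. Their poses are not given: they have to be found in the camera images.
- plug: interlock plug, 74 mm tall, in its socket: square steel shank 24 x 24 mm (z 0 to 34), black flange 50 (x) x 36 (y) mm (z 34 to 40), grip block 46 (x) x 30 (y) mm (z 40 to 74). Origin: centre of the shank's underside; z up. 0.12 kg, stands by itself. Pulling it out takes 10 to 20 N straight up over 34 mm
- plug_grip (a point): point in the middle of the plug's grip block, 57 mm above the plug's underside; pinch here across the plug's y axis (30 mm)
- plug_mid (a point): the plug's middle, 37 mm above its underside
- socket (a point): mouth of the square socket in the top of the grey control box (100 x 100 x 60 mm, fixed); z up. Two spring catches, whose stems stick out of the box's +x and -x sides 41 mm above the table, hold the plug
- tray: fixed shallow aluminium tray, outside 150 (x) x 120 (y) x 20 mm high, walls and floor 4 mm; origin: centre of its underside
- bin: fixed green bin of steel parts, open on top, outside 220 (x) x 310 (y) x 50 mm high, walls and floor 5 mm; origin: centre of its underside
- jaw: the long hooked jaw, steel, all 20 mm high: bar 130 mm long (along x, -65 to 65) and 20 mm wide (y -10 to 10), with one foot 20 mm wide at the +x end (x 45 to 65) reaching out to y = +34 mm. Origin: centre of the underside of the bar; about 0.45 kg. Lies in the bin, z up
- jaw_grip (a point): point on the jaw's bar near its centre of mass, 8 mm from the bar's middle towards the foot, 12 mm above the underside; pinch here across the jaw's y axis (20 mm)
- jaw_toe (a point): tip of the jaw's foot, at its underside (jaw x = 55, y = 34 mm)
- nest (a point): centre of the nest floor on the fixed loading plate (180 x 130 x 15 mm): where the jaw's origin belongs, x along x. Fences 10 mm high leave 3 mm beside the bar (y = +-13 mm; none for x -28 to 40 mm, for fingers) and 4 mm beyond its ends, and admit the jaw one way round only. The press's columns and head (280 mm high) begin 200 mm away towards -y
- nest_toe (a point): point of the nest's floor where the tip of the jaw's foot belongs (nest x = 55, y = 34 mm)
- bar: straight steel bar 130 x 20 x 20 mm in the bin, not wanted; origin: centre of its underside, length along x
- tee: T-shaped steel part in the bin, not wanted: bar 130 x 20 x 20 mm along x with a 66 mm crossbar (y -33 to 33) at its -x end; origin: centre of the underside of the bar
- short: short hooked steel part in the bin, not wanted: bar 85 x 20 x 20 mm along x with a foot at its +x end reaching y = 34 mm; origin: centre of the underside of the bar
- flat0: flat steel bar 120 x 28 x 10 mm lying across the far end of the bin, not wanted; origin: centre of its underside, length along x
- flat1: second flat steel bar like flat0
- cup: white plastic cup, 72 mm wide, 85 mm high, standing beyond the control box; origin: centre of its underside
- oilcan: grey round oil can, 56 mm wide, 130 mm high, standing beyond the control box; origin: centre of its underside
Not all that is in view belongs to the job. What is shaped like the plug but brown is not meant.

How it is judged (in metres and radians):
On the way, in this order (a step that is already met when the one before it is completed fails the run):
1. the plug is out of its socket and lies or stands released in the tray (x of plug_mid in the frame of tray between -0.07 and 0.07 m and y of plug_mid in the frame of tray between -0.055 and 0.055 m and z of plug_mid in the frame of tray below 0.06 m and contact force between the fingers and plug below 0.1 N), for 0.2 s.
2. the long hooked jaw is lifted out of the bin, its underside above the bin's rim (all of step 1 and z of jaw in the frame of bin above 0.052 m), for 0.1 s.
At the end, for the whole second after the job is handed in: The jaw rests in the nest: origin within 9 mm, foot tip within 11 mm horizontally, underside within 4 mm of the floor, tilt under 0.05 rad. The plug rests released in the tray (middle inside it, under 60 mm up). Both under 20 mm/s. The other five parts are still in the bin (all of step 1 and horizontal distance between jaw and nest below 0.009 m and horizontal distance between jaw_toe and nest_toe below 0.011 m and z of jaw in the frame of nest below 0.004 m and angle between jaw's own z axis and vertical below 0.05 rad and linear speed of each of jaw, plug below 0.02 m/s and x of bar in the frame of bin between -0.11 and 0.11 m and y of bar in the frame of bin between -0.155 and 0.155 m and z of each of bar, tee, short, flat0, flat1 in the frame of bin below 0.04 m and x of tee in the frame of bin between -0.11 and 0.11 m and y of tee in the frame of bin between -0.155 and 0.155 m and x of short in the frame of bin between -0.11 and 0.11 m and y of short in the frame of bin between -0.155 and 0.155 m and x of flat0 in the frame of bin between -0.11 and 0.11 m and y of flat0 in the frame of bin between -0.155 and 0.155 m and x of flat1 in the frame of bin between -0.11 and 0.11 m and y of flat1 in the frame of bin between -0.155 and 0.155 m); the robot touches nothing.
It fails at once if the jaw is dropped (falls free of the fingers faster than 0.6 m/s, a fall of about 18 mm) (linear speed of jaw above 0.6 m/s and contact force between the fingers and jaw below 0.05 N).
It fails at once if the cup is knocked over (angle between cup's own z axis and vertical above 0.6 rad).
It fails at once if the oil can is knocked over (angle between oilcan's own z axis and vertical above 0.6 rad).
It also fails if it takes over 67 s, if anything falls off the work surface, if the arm or the gripper's body presses on something with over 40 N, if the wrist force passes 120 N, or if a joint passes its speed limit or range.

ROBOT

A 6-joint arm with a two-finger parallel gripper is mounted at the origin on the work surface. World frame = base frame: x ahead of the robot, y to its left, z up, the work surface at z = 0. Lengths are in mm, angles in degrees, forces in N, time in s.
With the tool pointing down it reaches from about 350 to 850 mm from the base axis. Payload 8.1 kg.
Tool frame: the origin (TCP) lies midway between the tips of the shut fingers; the grasp point (between the pads) lies 19 mm behind it (r.pinch_z is the distance from the TCP to the grasp point, in mm); z points along the fingers, y is the line along which they close (so a half turn about z gives the same grasp; the last joint's range is limited). The gripper opens to 85 mm and grips with 20 to 120 N. Pads are 22 mm wide; open, the fingers measure 114 mm over their backs; the gripper's body (76 mm by 85 mm) begins 54 mm behind the grasp point. The pads swing forward as they close: fully open they stand 13 mm farther back than shut.
Start: joints at [63.06, 7.471, 85.268, -0, 87.261, -4.893], TCP at [225.204, 556.137, 231.292] pointing down, gripper open.
Joint ranges: [-169.43, 169.43], [-51.17, 129.36], [1.28, 143.12], [-76.62, 256.62], [0, 156.53], [-152.29, 152.29]. Speed limits (degrees/s): [136.94, 136.94, 159.86, 180, 180, 180].

INTERFACE

Orientations are given as [roll, pitch, yaw] about the fixed x, y, z axes, in that order (R = Rz(yaw) Ry(pitch) Rx(roll)).
In Python, from bench import r gives the robot as it stands.
- The arm moves only by the shell command python3 -m jog 'ROWS' [OPENING] [FORCE]. ROWS is JSON, one flat list of numbers, 6 for each row, row after row: the shift along the tool's x, y, z in m, then the turn, a rotation vector about the tool's x, y, z in rad. A call has 1 to 8 rows; each row is the pose to reach, as a shift and turn from the pose commanded when the call began, along the tool's axes at that moment; what a row does not reach only later rows make up. A row lasts 1/8 s, in which the tool goes at most 62.5 mm and 10.7 degrees, less where a joint would pass 70% of its speed; a pose out of reach is approached as far as the arm can. A call with a gripper value outside its range is refused whole. OPENING is the opening, from -1 (shut) to 1 (fully open), set as the call begins (- or left out, the last holds). The fingers move at their own pace and stop on an object; FORCE is the grip in N (left out, the last holds). Time passes only in rows, so rows that repeat a pose let the fingers close. It gives the time, the measured TCP pose, the force, the opening and the grip force at its end, in the units of the state.
- r.sense(): the state, without advancing time (a new reading comes with each control period).
- r.snapshot(name): name is "scene" or "side" or "wrist"; returns a dict with "pixels" (384x512x3 uint8, red, green, blue), "range_z" (384x512 float32, mm along the optical axis (not along the pixel's ray), 0 where there is no reading), "K" (3x3 intrinsics, pixels), "k1" (the pictures are not rectified: a ray, as slopes to the right and down, at radius r is drawn at 1 + k1 r^2 times it, then the intrinsics apply), "rvec" (rotation vector, rad) and "tvec" (3), from world to camera coordinates, as OpenCV has them. Camera axes: x right, y down, z forward; pixel columns grow to the right and rows downward; lengths in mm; the calibration is good to about 2 mm. A picture is of the moment at which its call begins.
- r.hand_in(): hands the job in; it is judged then, once.
Trained networks look in a picture, given as the dict that the camera call returned (one of the last four; its "shot" number tells which), for a name from the list of things; names that differ only in an ending like _2 or _b are one class to them, and where a whole thing is asked for, a point or a joint stands for the part that bears it (a point fixed in the world has none). Each returns a list of dicts, best first, with "score" (0 to 1); they miss things now and then, are a little off and sometimes report something else, mostly with a low value. They report only what shows in the picture. A call takes as long as a camera call. They do not tell look-alikes from the thing itself.
- r.look_for(picture, target): "bbox" ([left, top, right, bottom] in pixels, round what is visible of it).
- r.outline_of(picture, target): "region" (384x512 bool, what is visible of it) and "bbox" ([left, top, right, bottom] in pixels, round what is visible of it).
The state is a dict: "time": time; "joint_pos": joint angles; "qd": joint speeds; "joint_efforts": joint torques, N m; "tool_pos": TCP position; "tcp_rot": TCP orientation; "ft_force": force on the tool from outside, world axes, zero at the start; "wrist_torque": the same for the moment, N m; "finger_gap": finger opening in mm; "grip_force": force on a finger pad.
Only numpy, scipy, OpenCV 4.12 (cv2) and the standard library are available. Lean on these libraries where they do the work, as an engineer would, in place of code of your own. Each camera call takes 0.05 s, during which the arm holds its last target. There are 200 camera calls.

## Working session

There is one attempt and no reset: what is moved stays moved. The work goes in short steps, Python scripts to look and compute and a shell command to move; the robot and the scene stay as the last step left them, time stands still between calls to the robot, and variables do not carry over. Pictures are saved under pics/ and viewed, at most 13 in all, crops included, and the job is handed in when it is done.

```bash
ls; mkdir -p pics; cat > h.py <<'E'
import numpy as np, cv2
from bench import r
from scipy.spatial.transform import Rotation as R
def cloud(s):
    K=np.array(s["K"],float);z=np.array(s["range_z"],float)
    v,u=np.mgrid[:z.shape[0],:z.shape[1]]
    p=np.stack([u,v],-1).reshape(-1,1,2).astype(float)
    n=cv2.undistortPoints(p,K,np.array([s["k1"],0,0,0.]) ).reshape(*z.shape,2)
    c=np.dstack([n*z[...,None],z])
    Rm=R.from_rotvec(np.ravel(s["rvec"])).as_matrix()
    w=(c-np.ravel(s["tvec"]))@Rm
    w[z==0]=np.nan
    return w
def proj(s,P):
    return cv2.projectPoints(np.array(P,float).reshape(-1,1,3),np.array(s["rvec"],float),np.array(s["tvec"],float),np.array(s["K"],float),np.array([s["k1"],0,0,0.]))[0].reshape(-1,2)
def tool(d_world, st=None):
    st=st or r.sense()
    return R.from_euler('xyz',st["tcp_rot"],degrees=True).inv().apply(d_world)
E
python3 - <<'E'
from h import *
print(r.sense())
for n in ["scene","side"]:
    s=r.snapshot(n); cv2.imwrite(f"pics/{n}0.png",cv2.resize(s["pixels"][...,::-1],(800,600)))
    w=cloud(s); np.savez(f"{n}0.npz",w=w,px=s["pixels"])
    for t in ["plug","socket","tray","bin","jaw","nest","cup","oilcan","bar","tee","short"]:
        for d in r.outline_of(s,t)[:2]:
            m=d["region"]; q=w[m]; q=q[~np.isnan(q[:,0])]
            print(n,t,round(d["score"],2),d["bbox"],np.nanmedian(q,0).round(),np.percentile(q,[2,98],axis=0).round().tolist() if len(q) else '')
E
```

```text
pics
{'time': 0.0, 'joint_pos': array([ 6.30605006e+01,  7.51399772e+00,  8.53264949e+01, -8.21552157e-04,
        8.72625852e+01, -4.89110431e+00]), 'qd': array([ 0.07272525, -0.01026262,  0.04633867,  0.00559552, -0.02261333,
        0.0321581 ]), 'joint_efforts': array([-1.27840744e-03, -5.69392884e+01, -5.00556529e+01, -4.00438466e-04,
        1.47504627e-02, -6.53979578e-05]), 'tool_pos': array([224.95694232, 555.65818208, 230.28269882]), 'tcp_rot': array([-1.79897228e+02, -7.97108530e-03,  1.57951638e+02]), 'ft_force': array([-0.22040289, -0.48582094, -0.44872814]), 'wrist_torque': array([ 0.00856049, -0.0615091 ,  0.02517073]), 'grip_force': 0.0, 'finger_gap': 85.32416772931529}
scene plug 0.94 [269.3, 211.5, 292.5, 234.5] [682.  59.  59.] [[617.0, 42.0, 1.0], [702.0, 93.0, 78.0]]
scene plug 0.62 [229.1, 217.8, 252.7, 243.9] [665. -59.  92.] [[636.0, -68.0, 64.0], [681.0, -39.0, 104.0]]
scene socket 0.95 [215.9, 214.0, 268.2, 270.5] [683. -71.  58.] [[604.0, -102.0, 3.0], [719.0, -2.0, 65.0]]
scene tray 0.63 [0.1, 188.2, 184.8, 341.7] [ 499. -471.   34.] [[358.0, -588.0, 7.0],
[... 2193 characters left out ...]
.7] [750. 149.  60.] [[723.0, 121.0, 1.0], [793.0, 190.0, 86.0]]
side cup 0.33 [153.6, 164.8, 196.1, 198.0] [519. 325.  23.] [[452.0, 318.0, 5.0], [576.0, 360.0, 27.0]]
side oilcan 0.95 [369.1, 221.0, 402.3, 280.1] [ 688. -216.   76.] [[676.0, -236.0, 5.0], [714.0, -186.0, 131.0]]
side bar 0.77 [166.5, 182.7, 206.1, 209.3] [520. 257.  22.] [[457.0, 252.0, 5.0], [579.0, 273.0, 27.0]]
side tee 0.63 [174.0, 195.0, 224.3, 220.7] [507. 192.  24.] [[452.0, 180.0, 10.0], [574.0, 222.0, 27.0]]
side tee 0.58 [149.4, 166.8, 195.0, 198.6] [519. 325.  23.] [[452.0, 318.0, 4.0], [578.0, 366.0, 27.0]]
side short 0.71 [143.4, 155.5, 175.7, 182.4] [521. 395.  23.] [[474.0, 387.0, 5.0], [558.0, 441.0, 27.0]]
```

View pics/scene0.png

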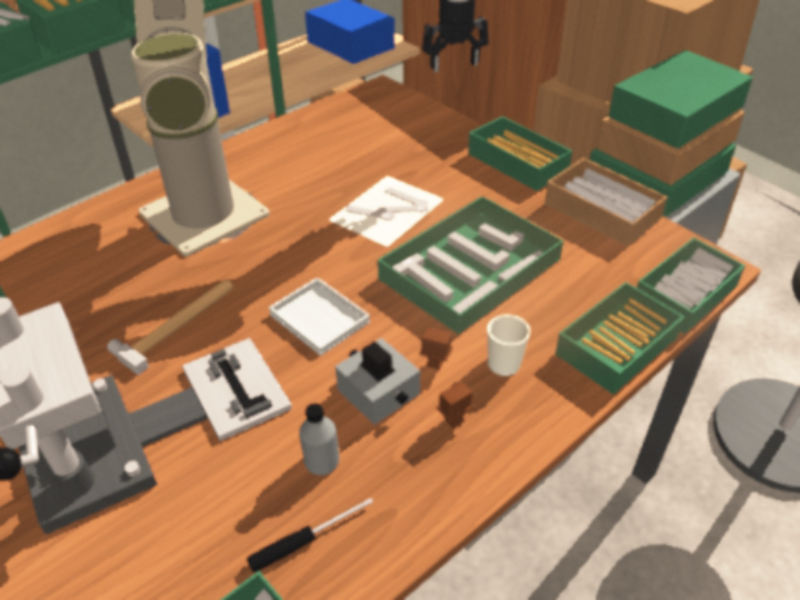

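View pics/side0.png

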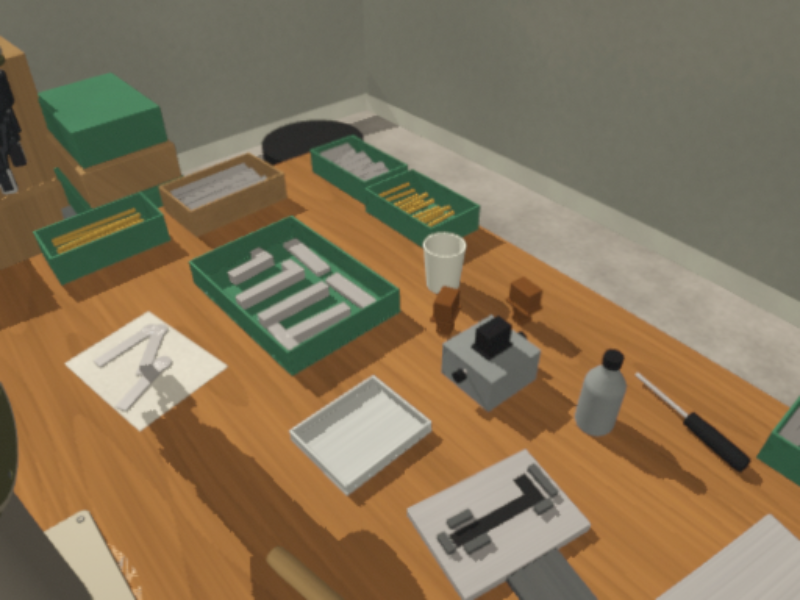

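```bash
python3 - <<'E'
import numpy as np,cv2
for n in ["scene","side"]:
    w=np.load(n+"0.npz")["w"]
    def rect(name,x0,x1,y0,y1,z0,z1):
        q=w.reshape(-1,3); m=(q[:,0]>x0)&(q[:,0]<x1)&(q[:,1]>y0)&(q[:,1]<y1)&(q[:,2]>z0)&(q[:,2]<z1)
        q=q[m]; print(n,name,len(q),cv2.minAreaRect(q[:,:2].astype(np.float32)) if len(q)>4 else '',np.median(q[:,2]).round(1),q.min(0).round(),q.max(0).round())
    rect("plug",600,730,-110,0,94,108)
    rect("plugall",600,730,-110,0,74,108)
    rect("jaw",440,590,305,370,22,32)
    rect("tray",350,540,-90,60,14,26)
    rect("plate",380,600,-330,-140,10,20)
    rect("fences",380,600,-330,-140,21,32)
    rect("box",580,740,-130,30,50,68)
E
```

```text
scene plug 181 ((656.5733642578125, -50.07040023803711), (31.91036033630371, 48.23078155517578), 87.2039794921875) 101.2 [632. -67.  94.] [681. -34. 106.]
scene plugall 280 ((656.8381958007812, -50.34666442871094), (33.16276931762695, 48.76811599731445), 89.76586151123047) 99.3 [632. -67.  74.] [681. -34. 106.]
scene jaw 185 ((519.56396484375, 331.36285400390625), (130.8836212158203, 42.83449935913086), 11.878484725952148) 24.5 [454. 315.  22.] [583. 363.  30.]
scene tray 364 ((445.0181884765625, -15.039192199707031), (154.89129638671875, 122.4044418334961), 3.336247444152832) 19.6 [366. -79.  14.] [526.  50.  26.]
scene plate 2514 ((482.52386474609375, -250.71743774414062), (175.3116455078125, 184.8766326904297), 78.97428894042969) 15.7 [ 387. -330.   10.] [ 587. -148.   20.]
scene fences 251 ((496.9800720214844, -228.595458984375), (173.4840087890625, 81.94430541992188), 7.039491176605225) 25.4 [ 407. -276.   21.] [ 580. -184.   31.]
scene box 994 ((656.58203125, -50.416534423828125), (103.26049041748047, 136.24002075195312), 88.533203125) 61.2 [ 589. -103.   50.] [725.   2.  68.]

[... 401 characters left out ...]
), 6.741330146789551) 25.0 [450. 317.  22.] [580. 370.  28.]
side tray 648 ((445.060302734375, -12.886650085449219), (151.08181762695312, 122.59367370605469), 2.518465995788574) 19.0 [368. -77.  14.] [523.  49.  24.]
side plate 6277 ((483.0506591796875, -247.30050659179688), (172.53407287597656, 181.46957397460938), 78.7861557006836) 15.2 [ 387. -330.   10.] [ 585. -147.   20.]
side fences 527 ((489.0580749511719, -227.6938934326172), (58.69335174560547, 163.7515411376953), 84.70040893554688) 25.1 [ 408. -262.   21.] [ 573. -194.   29.]
side box 1192 ((656.3928833007812, -49.53288269042969), (101.49577331542969, 135.0142364501953), 87.71012115478516) 59.8 [ 589. -102.   50.] [724.   2.  68.]
```

The black plug sits in the grey box, at about (375,357) in the scene view, and the brown look-alikes stand behind it. The jaw is the third bar in the bin, with its foot at the far end, and the nest is the dark hook shape on the plate at about (240,390). I'll move above the plug next.

```bash
cat >> h.py <<'E'
def goal(x,y,z,yaw):
    st=r.sense(); R0=R.from_euler('xyz',st["tcp_rot"],degrees=True)
    d=R0.inv().apply(np.array([x,y,z])-st["tool_pos"])/1000
    rv=(R0.inv()*R.from_euler('xyz',[180,0,yaw],degrees=True)).as_rotvec()
    print("row",d.round(4).tolist(),rv.round(4).tolist(),"gap",round(st["finger_gap"],1),"grip",round(st["grip_force"],1),"t",st["time"],"pos",st["tool_pos"].round(1),"f",st["ft_force"].round(1))
E
python3 -m jog '[-0.627,-0.400,0,0,0,-0.35,-0.627,-0.400,0,0,0,-0.35,-0.627,-0.400,0,0,0,-0.35,-0.627,-0.400,0,0,0,-0.35,-0.627,-0.400,0,0,0,-0.35,-0.627,-0.400,0,0,0,-0.35,-0.627,-0.400,0,0,0,-0.35,-0.627,-0.400,0,0,0,-0.35]' 1
python3 -c "
from h import *
goal(656,-50,230,178)"
```

```text
time: 2.2
tool_pos: [514.7, 148.8, 231.7]
tcp_rot: [180.0, 0.0, 178.0]
ft_force: [1.2, 2.0, -0.0]
finger_gap: 85.2
grip_force: 0.0
row [-0.1482, -0.1937, 0.0017] [0.0003, 0.0009, 0.0001] gap 85.2 grip 0.0 t 2.2 pos [514.7 148.8 231.7] f [ 1.2  2.  -0. ]
```

```bash

python3 -m jog '[-0.136,-0.197,0,0,0,0,-0.136,-0.197,0,0,0,0,-0.136,-0.197,0,0,0,0,-0.136,-0.197,0,0,0,0,-0.136,-0.197,0,0,0,0,-0.136,-0.197,0,0,0,0]' 1
python3 - <<'E'
from h import *
s=r.snapshot("wrist"); cv2.imwrite("pics/w1.png",s["pixels"][...,::-1]); w=cloud(s)
q=w.reshape(-1,3)
Rm=R.from_rotvec(np.ravel(s["rvec"])).as_matrix(); print("cam",(-Rm.T@np.ravel(s["tvec"])).round(1))
for nm,(x0,x1,y0,y1,z0,z1) in dict(plug=(600,720,-110,10,92,106),box=(600,715,-110,10,55,64)).items():
    p=q[(q[:,0]>x0)&(q[:,0]<x1)&(q[:,1]>y0)&(q[:,1]<y1)&(q[:,2]>z0)&(q[:,2]<z1)]
    print(nm,len(p),cv2.minAreaRect(p[:,:2].astype(np.float32)) if len(p) else '',np.median(p[:,2]) if len(p) else '')
goal(656,-50,230,178)
E
```

```text
time: 2.95
tool_pos: [642.5, -50.9, 231.0]
tcp_rot: [180.0, -0.0, 178.0]
ft_force: [-0.2, 0.1, -0.5]
finger_gap: 85.6
grip_force: 0.0
cam [567.3 -48.2 373.9]
plug 1826 ((656.335693359375, -49.937400817871094), (29.565860748291016, 46.82282257080078), 87.3983154296875) 100.066593059815
box 8317 ((656.5596923828125, -49.98591995239258), (100.25374603271484, 100.84312438964844), 88.315673828125) 60.22614356115504
row [-0.0136, 0.0007, 0.0013] [0.0005, -0.0003, 0.0006] gap 85.5 grip 0.0 t 3.0 pos [642.4 -50.2 231.3] f [0.4 0.2 0.3]
```

View pics/w1.png

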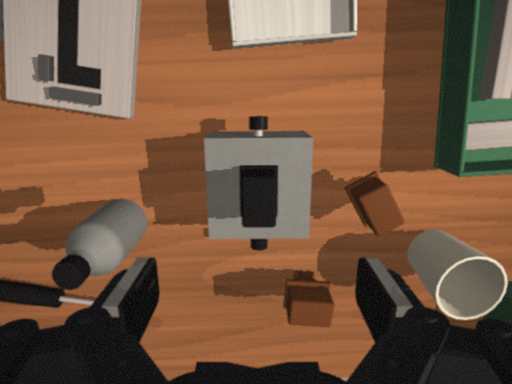

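The wrist view shows the black plug centred in the box at pixel (258,195), square to the gripper to within 1°. I'll descend and grip it.

```bash

python3 -m jog '[-0.0138,0,0.05,0,0,0,-0.0138,0,0.1,0,0,0,-0.0138,0,0.135,0,0,0,-0.0138,0,0.155,0,0,0,-0.0138,0,0.163,0,0,0,-0.0138,0,0.163,0,0,0,-0.0138,0,0.163,0,0,0]' 1
python3 -m jog '[0,0,0,0,0,0,0,0,0,0,0,0,0,0,0,0,0,0,0,0,0,0,0,0,0,0,0,0,0,0,0,0,0,0,0,0,0,0,0,0,0,0]' -1 90
python3 -c "
from h import *
goal(656.4,-50,68,178)"
```

```text
time: 3.88
tool_pos: [657.9, -51.7, 70.4]
tcp_rot: [-180.0, 0.2, 178.0]
ft_force: [0.1, -0.1, 0.2]
finger_gap: 85.5
grip_force: 0.0
time: 4.75
tool_pos: [656.9, -51.0, 68.8]
tcp_rot: [180.0, 0.0, 178.0]
ft_force: [-0.6, 5.3, 5.8]
finger_gap: 28.5
grip_force: 89.4
row [0.0005, 0.001, 0.0008] [0.0005, 0.0008, 0.0004] gap 28.5 grip 89.4 t 4.75 pos [656.9 -51.   68.8] f [-0.6  5.3  5.8]
```

```bash

python3 -m jog '[0,0,-0.006,0,0,0,0,0,-0.012,0,0,0,0,0,-0.02,0,0,0,0,0,-0.03,0,0,0,0,0,-0.042,0,0,0,0,0,-0.06,0,0,0,0,0,-0.085,0,0,0,0,0,-0.12,0,0,0]'
python3 - <<'E'
from h import *
s=r.snapshot("wrist"); cv2.imwrite("pics/w2.png",s["pixels"][...,::-1])
goal(445,-14,110,178)
E
```

```text
time: 5.75
tool_pos: [655.9, -52.0, 189.4]
tcp_rot: [-180.0, -0.1, 178.0]
ft_force: [-0.5, 0.5, -1.7]
finger_gap: 28.8
grip_force: 92.1
row [0.2156, 0.031, 0.0849] [-0.0016, 0.0075, -0.0002] gap 28.4 grip 92.2 t 5.8 pos [658.7 -52.4 196.6] f [1.9 0.6 4.2]
```

View pics/w2.png

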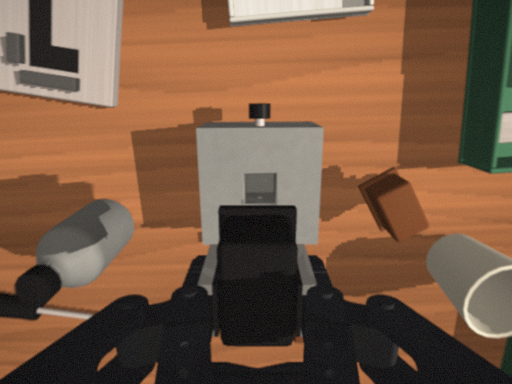

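The plug is out: the socket is empty at about (260,187) and the plug is in the fingers. Next I'll carry it to the tray.

```bash

python3 -m jog '[0.05,0.007,0,0,0,0,0.11,0.015,0.02,0,0,0,0.17,0.024,0.05,0,0,0,0.212,0.03,0.085,0,0,0,0.212,0.03,0.11,0,0,0,0.212,0.03,0.128,0,0,0,0.212,0.03,0.134,0,0,0,0.212,0.03,0.136,0,0,0]'
python3 -m jog '[0,0,0,0,0,0,0,0,0.001,0,0,0]'
python3 -c "
from h import *
goal(445,-14,47,178)"
```

```text
time: 6.8
tool_pos: [446.3, -14.4, 53.1]
tcp_rot: [-180.0, 0.1, 178.0]
ft_force: [0.1, -0.4, -0.4]
finger_gap: 28.4
grip_force: 92.1
time: 7.05
tool_pos: [446.4, -14.3, 52.1]
tcp_rot: [-180.0, 0.1, 178.0]
ft_force: [-0.1, -0.5, -1.4]
finger_gap: 28.7
grip_force: 92.1
row [0.0015, 0.0003, 0.0051] [-0.0002, 0.0014, 0.0001] gap 28.7 grip 92.1 t 7.05 pos [446.4 -14.3  52.1] f [-0.1 -0.5 -1.4]
```

```bash

python3 -m jog '[0,0,0.002,0,0,0,0,0,0.004,0,0,0,0,0,0.005,0,0,0,0,0,0.005,0,0,0]'
python3 -m jog '[0,0,0,0,0,0,0,0,0,0,0,0,0,0,0,0,0,0,0,0,0,0,0,0,0,0,-0.005,0,0,0,0,0,-0.03,0,0,0,0,0,-0.09,0,0,0,0,0,-0.15,0,0,0]' 1
python3 - <<'E'
from h import *
s=r.snapshot("wrist"); cv2.imwrite("pics/w3.png",s["pixels"][...,::-1])
q=cloud(s).reshape(-1,3)
p=q[(q[:,0]>380)&(q[:,0]<510)&(q[:,1]>-65)&(q[:,1]<40)&(q[:,2]>30)&(q[:,2]<90)]
print(len(p),p.min(0),p.max(0))
goal(520,320,240,180)
E
```

```text
time: 7.55
tool_pos: [445.7, -14.1, 46.7]
tcp_rot: [180.0, -0.0, 178.0]
ft_force: [-2.1, 0.2, 5.3]
finger_gap: 28.8
grip_force: 93.2
time: 8.55
tool_pos: [445.1, -14.1, 197.9]
tcp_rot: [180.0, -0.0, 178.0]
ft_force: [1.0, -0.0, 0.4]
finger_gap: 85.6
grip_force: 0.0
2510 [419.77329679 -32.30393221  42.00540017] [470.49232842   4.62417986  80.62522151]
row [-0.0594, 0.3369, -0.0322] [-0.0015, 0.0116, -0.0347] gap 85.5 grip 0.0 t 8.6 pos [449.3 -14.6 207.5] f [ 3.5 -1.1  7.4]
```

View pics/w3.png

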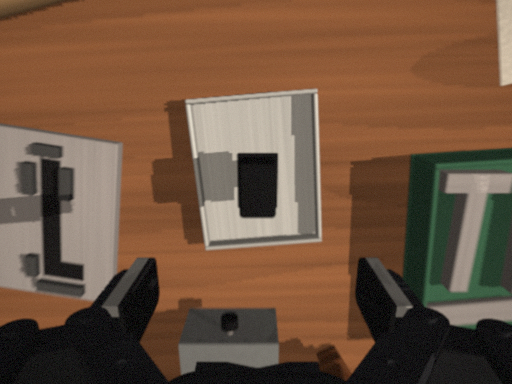

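The plug stands released in the tray at pixel (257,185). Next is the bin.

```bash

python3 -m jog '[-0.063,0.342,-0.043,0,0,0,-0.063,0.342,-0.043,0,0,0,-0.063,0.342,-0.043,0,0,0,-0.063,0.342,-0.043,0,0,0,-0.063,0.342,-0.043,0,0,0,-0.063,0.342,-0.043,0,0,0,-0.063,0.342,-0.043,0,0,0,-0.063,0.342,-0.043,0,0,0]'
cat >> h.py <<'E'
from scipy.optimize import minimize
def fit(p,xs,ys,guess):
    "fit pose (x,y,yaw) of the hook shape to its top points and edges"
    def cost(a):
        c,s=np.cos(a[2]),np.sin(a[2]); d=p-a[:2]; x=d@[c,s]; y=d@[-s,c]
        def sd(x0,x1,y0,y1):
            ax=np.abs(x-(x0+x1)/2)-(x1-x0)/2; ay=np.abs(y-(y0+y1)/2)-(y1-y0)/2
            return np.hypot(np.maximum(ax,0),np.maximum(ay,0))
        return np.mean(np.minimum(sd(*xs),sd(*ys)))
    return min((minimize(cost,[guess[0],guess[1],guess[2]+k],method="Nelder-Mead",options=dict(xatol=.01,fatol=1e-5,initial_simplex=np.array([[0,0,0],[6,0,0],[0,6,0],[0,0,.08]])+[guess[0],guess[1],guess[2]+k])) for k in(-.05,0,.05)),key=lambda m:m.fun)
E
python3 - <<'E'
from h import *
s=r.snapshot("wrist"); cv2.imwrite("pics/w4.png",s["pixels"][...,::-1]); w=cloud(s)
q=w.reshape(-1,3)
for d in r.outline_of(s,"jaw")[:3]:
    p=w[d["region"]]; p=p[(p[:,2]>21)&(p[:,2]<30)]
    print(d["score"],d["bbox"],len(p),p.mean(0),cv2.minAreaRect(p[:,:2].astype(np.float32)))
p=q[(q[:,0]>440)&(q[:,0]<600)&(q[:,1]>290)&(q[:,1]<366)&(q[:,2]>22)&(q[:,2]<28)]
n,lab=0,0
np.save("jawpts.npy",p)
f=fit(p[:,:2],(-65,65,-10,10),(45,65,-10,34),(518,325,0.05)); print(f.x,np.degrees(f.x[2]),f.fun,len(p),np.median(p[:,2]))
goal(520,325,240,180)
E
```

```text
time: 9.6
tool_pos: [520.4, 325.1, 239.0]
tcp_rot: [-180.0, -0.0, 178.0]
ft_force: [-0.4, 0.1, -0.5]
finger_gap: 85.2
grip_force: 0.0
0.68 [250.4, 98.5, 297.5, 219.0] 2603 [520.57490618 334.77526191  25.15564079] ((515.4130249023438, 343.1971740722656), (129.46047973632812, 43.549930572509766), 2.581634283065796)
[5.15307886e+02 3.31395627e+02 4.31966745e-02] 2.474987137223942 0.00013569289139743053 2611 25.183161645438364
row [0.0005, 0.0006, -0.0008] [-0.0005, -0.0003, -0.0358] gap 85.5 grip 0.0 t 9.7 pos [520.5 324.4 239.2] f [ 0.8 -0.2  0.4]
```

View pics/w4.png

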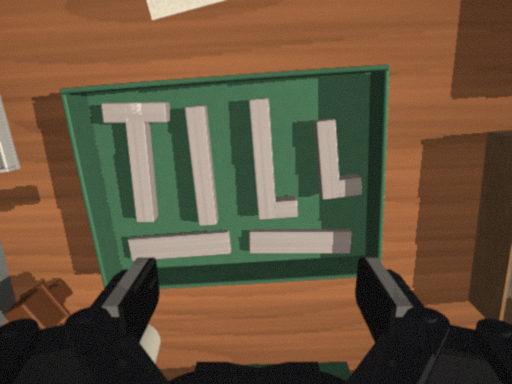

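The jaw is the third part at about (270,165), with its foot at the lower right. The fit gives (515.3, 331.4) at a yaw of 2.5°. I'll open the fingers only partly so they clear the short part.

```bash

python3 -m jog '[-0.0027,0.0068,0.05,0,0,-0.0785,-0.0027,0.0068,0.1,0,0,-0.0785,-0.0027,0.0068,0.14,0,0,-0.0785,-0.0027,0.0068,0.17,0,0,-0.0785,-0.0027,0.0068,0.18,0,0,-0.0785,-0.0027,0.0068,0.18,0,0,-0.0785,-0.0027,0.0068,0.18,0,0,-0.0785]' 0.1 100
python3 - <<'E'
from h import *
goal(523.3,331.7,7.5,182.5)
s=r.snapshot("wrist"); w=cloud(s); q=w.reshape(-1,3)
p=q[(q[:,0]>440)&(q[:,0]<600)&(q[:,1]>305)&(q[:,1]<370)&(q[:,2]>22)&(q[:,2]<28)]
f=fit(p[:,:2],(-65,65,-10,10),(45,65,-10,34),(518,325,0.05)); print(f.x,f.fun,len(p),np.median(p[:,2]),cv2.minAreaRect(p[:,:2].astype(np.float32)))
E
```

```text
time: 10.58
tool_pos: [524.8, 332.5, 61.4]
tcp_rot: [179.9, 0.2, -177.5]
ft_force: [1.2, 0.4, -0.2]
finger_gap: 46.9
grip_force: 0.0
row [0.0017, -0.0008, 0.0539] [0.0013, 0.0028, -0.0003] gap 46.9 grip 0.0 t 10.575 pos [524.8 332.5  61.4] f [ 1.2  0.4 -0.2]
[5.15395863e+02 3.31586515e+02 4.47463586e-02] 0.0012594803660723696 8932 25.19494553071438 ((515.29296875, 342.8727111816406), (130.89442443847656, 44.046566009521484), 3.4466233253479004)
```

```bash

python3 -m jog '[0,0,0.02,0,0,0,0,0,0.038,0,0,0,0,0,0.047,0,0,0,0,0,0.0515,0,0,0,0,0,0.0515,0,0,0,0,0,0.0515,0,0,0]'
python3 -m jog '[0,0,0,0,0,0,0,0,0,0,0,0,0,0,0,0,0,0,0,0,0,0,0,0,0,0,0,0,0,0,0,0,0,0,0,0]' -1 100
```

```text
time: 11.38
tool_pos: [524.0, 332.4, 8.4]
tcp_rot: [180.0, 0.1, -177.5]
ft_force: [0.3, 0.1, -0.1]
finger_gap: 47.2
grip_force: 0.0
time: 12.12
tool_pos: [524.0, 332.3, 8.8]
tcp_rot: [180.0, 0.1, -177.5]
ft_force: [-2.3, -1.5, 5.9]
finger_gap: 17.7
grip_force: 99.2
```

```bash

python3 -m jog '[0,0,-0.005,0,0,0,0,0,-0.015,0,0,0,0,0,-0.03,0,0,0,0,0,-0.05,0,0,0,0,0,-0.08,0,0,0,0,0,-0.12,0,0,0,0,0,-0.16,0,0,0,0,0,-0.19,0,0,0]'
python3 - <<'E'
from h import *
for n in ["scene0","side0"]:
    w=np.load(n+".npz")["w"]; q=w.reshape(-1,3)
    p=q[(q[:,0]>380)&(q[:,0]<600)&(q[:,1]>-330)&(q[:,1]<-140)&(q[:,2]>10)&(q[:,2]<19)]
s=r.snapshot("wrist"); cv2.imwrite("pics/w5.png",s["pixels"][...,::-1]); 
goal(490,-200,200,187)
E
```

```text
time: 13.12
tool_pos: [524.2, 332.5, 201.9]
tcp_rot: [179.9, 0.2, -177.5]
ft_force: [0.9, 0.3, -4.1]
finger_gap: 17.3
grip_force: 98.0
row [0.0592, -0.5314, 0.004] [0.0037, 0.0088, -0.0784] gap 17.7 grip 98.1 t 13.175 pos [525.9 333.4 206.6] f [1.7 1.1 0.6]
```

View pics/w5.png

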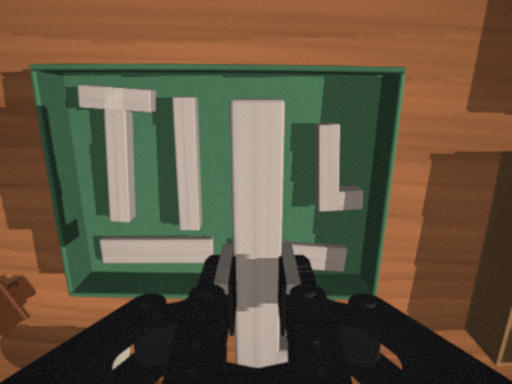

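The jaw is held square and clear of the bin, and the other five parts haven't moved. I'll stop beside the nest to measure it.

```bash

python3 -m jog '[0.01,-0.05,0,0,0,0,0.018,-0.11,0,0,0,0,0.027,-0.17,0,0,0,0,0.036,-0.23,0,0,0,0,0.045,-0.29,0,0,0,0,0.053,-0.35,0,0,0,0,0.06,-0.40,0,0,0,0,0.064,-0.43,0,0,0,0]'
python3 -m jog '[0,-0.01,0,0,0,0,0,-0.01,0,0,0,0]'
python3 - <<'E'
from h import *
s=r.snapshot("wrist"); cv2.imwrite("pics/w6.png",s["pixels"][...,::-1]); w=cloud(s); np.savez("w6.npz",w=w,px=s["pixels"])
q=w.reshape(-1,3); g=s["pixels"].max(-1).reshape(-1)
inb=(q[:,0]>380)&(q[:,0]<600)&(q[:,1]>-330)&(q[:,1]<-145)
p=q[inb&(q[:,2]>10)&(q[:,2]<19)]; print("plate",len(p),cv2.minAreaRect(p[:,:2].astype(np.float32)),np.median(p[:,2]))
p=q[inb&(q[:,2]>22)&(q[:,2]<29)]; print("fence",len(p),cv2.minAreaRect(p[:,:2].astype(np.float32)),np.median(p[:,2]))
c=np.column_stack([p[:,0]//1,p[:,1]//1])
# ascii/plot map
im=np.full((200,230,3),255,np.uint8)
for z0,z1,col in((10,19,(200,200,200)),(22,29,(0,0,255))):
    m=inb&(q[:,2]>z0)&(q[:,2]<z1)
    X=(600-q[m,0]).astype(int).clip(0,229);Y=(q[m,1]+335).astype(int).clip(0,199)
    im[Y,X]=np.where((g[m]<60)[:,None]&(z0==10),(0,0,0),col)
cv2.imwrite("pics/map6.png",np.hstack([cv2.resize(im,(460,400),interpolation=0),cv2.resize(s["pixels"][...,::-1],(340,255))[:, :].copy() if 0 else np.zeros((400,1,3),np.uint8)]))
dp=q[inb&(q[:,2]>10)&(q[:,2]<20)&(g<50)]
print("dark",len(dp),cv2.minAreaRect(dp[:,:2].astype(np.float32)),np.median(dp[:,2]))
f=fit(dp[:,:2],(-69,69,-13,13),(41,69,-13,38),(485,-230,0.1)); print(f.x,np.degrees(f.x[2]),f.fun)
goal(480,-110,200,182.5)
E
```

```text
time: 14.18
tool_pos: [477.8, -102.7, 198.4]
tcp_rot: [-180.0, 0.1, -177.6]
ft_force: [0.6, 0.1, -4.8]
finger_gap: 17.3
grip_force: 98.6
time: 14.42
tool_pos: [478.8, -110.3, 198.0]
tcp_rot: [180.0, 0.0, -177.6]
ft_force: [0.5, 0.9, -3.7]
finger_gap: 17.3
grip_force: 98.5
plate 23674 ((482.4111328125, -249.77186584472656), (176.1495361328125, 181.2250518798828), 79.08782196044922) 15.178000361849474
fence 2064 ((488.17572021484375, -222.49700927734375), (60.30681610107422, 161.25498962402344), 79.83477020263672) 25.14983251562888
dark 3086 ((493.0103454589844, -267.4366760253906), (139.45013427734375, 125.1615219116211), 1.0937819480895996) 15.526456362138056
[ 4.85483221e+02 -2.34195755e+02 -2.38802918e-01] -13.682399359540454 9.464516795674408
row [-0.0011, -0.0004, -0.0021] [0.0005, 0.0002, 0.0] gap 17.3 grip 98.5 t 14.475 pos [ 478.9 -109.6  197.9] f [-0.4  0.4 -4.2]
```

View pics/w6.png

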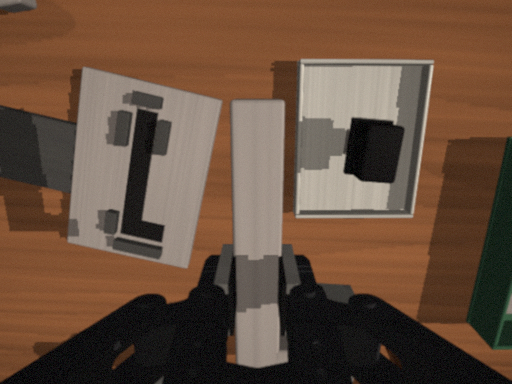

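View pics/map6.png

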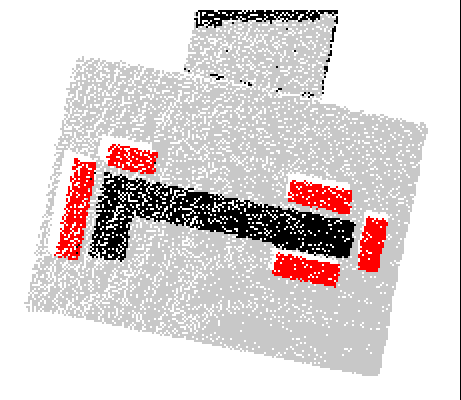

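In the wrist view the dark nest hook is at about (145,175), rotated roughly −10°. The plug still stands in the tray. I'll fit the dark pattern and the fences, and check how the jaw sits in the fingers.

```bash
python3 - <<'E'
from h import *
import json
d=np.load("w6.npz"); w=d["w"]; q=w.reshape(-1,3); g=d["px"].max(-1).reshape(-1)
inb=(q[:,0]>395)&(q[:,0]<575)&(q[:,1]>-285)&(q[:,1]<-175)
a0=np.radians(-11); loc=lambda P,c,a:(P-c)@np.array([[np.cos(a),-np.sin(a)],[np.sin(a),np.cos(a)]])
dp=q[inb&(q[:,2]>12)&(q[:,2]<19)&(g<50)][:,:2]
L=loc(dp,np.array([485,-232]),a0); k=(abs(L[:,1])<16)&(abs(L[:,0])<75)|((L[:,0]>35)&(L[:,0]<75)&(L[:,1]>-16)&(L[:,1]<42)); dp=dp[k]
for e in(0,1,2,3): 
    f=fit(dp,(-65-e,65+e,-10-e,10+e),(45-e,65+e,-10-e,34+e),(485,-232,a0)); print(e,f.x.round(2),np.degrees(f.x[2]).round(2),f.fun,len(dp))
L=loc(dp,f.x[:2],f.x[2]); print("dark loc pct",np.percentile(L,[.5,99.5],axis=0).round(1), "bar y",np.percentile(L[L[:,0]<30,1],[1,99]).round(1),"foot x",np.percentile(L[L[:,1]>18,0],[1,99]).round(1))
fp=q[inb&(q[:,2]>22)&(q[:,2]<29)][:,:2]; F=loc(fp,f.x[:2],f.x[2])
n,lab,st,ce=cv2.connectedComponentsWithStats(cv2.dilate(np.histogram2d(F[:,0],F[:,1],bins=[np.arange(-100,101),np.arange(-60,61)])[0].astype(bool).astype(np.uint8),np.ones((3,3))))
id=lab[(F[:,0]+100).astype(int).clip(0,199),(F[:,1]+60).astype(int).clip(0,119)]
for i in range(1,n):
    if (id==i).sum()>40: print("fence",np.percentile(F[id==i],[2,98],axis=0).round(1).tolist())
# held jaw: tool frame points
st=r.sense(); R0=R.from_euler('xyz',st["tcp_rot"],degrees=True); T=R0.inv().apply(q-st["tool_pos"])
m=(abs(T[:,1])<45)&(abs(T[:,0])<90)&(T[:,2]>-35)&(T[:,2]<15); t=T[m]
b=t[(t[:,0]>15)]; h=np.percentile(b[:,2],50); print("top z tool",h,"x max",np.percentile(b[:,0],99.5)); tp=b[abs(b[:,2]-h)<2.5]
print("bar y edges/tilt:",[(x,np.percentile(tp[abs(tp[:,0]-x)<4,1],[2,50,98]).round(1).tolist(),np.median(tp[abs(tp[:,0]-x)<4,2]).round(1)) for x in(20,35,50,65)])
E
```

```text
0 [ 4.8826e+02 -2.2748e+02 -2.0000e-01] -11.37 0.02886650724145217 2710
1 [ 4.8930e+02 -2.2824e+02 -1.9000e-01] -10.88 0.013262377435952443 2710
2 [ 4.8931e+02 -2.2974e+02 -2.0000e-01] -11.39 0.0022777209937955914 2710
3 [ 4.8926e+02 -2.3075e+02 -2.0000e-01] -11.39 0.0013058188340956808 2710
dark loc pct [[-66.4  -6.2]
 [ 66.3  35.1]] bar y [-6.1 12.4] foot x [42.9 66.2]
fence [[-82.8, -9.7], [-72.1, 15.7]]
fence [[-63.2, 16.3], [-32.4, 27.2]]
fence [[-62.4, -21.0], [-32.4, -10.2]]
fence [[37.0, -20.7], [60.4, -10.0]]
fence [[65.6, -8.7], [76.5, 39.0]]
top z tool -16.554570167575886 x max 73.38687945827044
bar y edges/tilt: [(20, [-10.2, -0.5, 8.9], np.float64(-16.6)), (35, [-10.2, -0.4, 8.9], np.float64(-16.6)), (50, [-10.0, -0.4, 8.9], np.float64(-16.6)), (65, [-10.0, -0.6, 8.8], np.float64(-16.6))]
```

```bash

python3 -m jog '[-0.005,-0.04,0,0,0,0.08,-0.009,-0.08,0.03,0,0,0.16,-0.0111,-0.112,0.07,0,0,0.238,-0.0111,-0.119,0.10,0,0,0.238,-0.0111,-0.119,0.125,0,0,0.238,-0.0111,-0.119,0.138,0,0,0.238,-0.0111,-0.119,0.138,0,0,0.238,-0.0111,-0.119,0.138,0,0,0.238]'
python3 -m jog '[0,0,0,0,0,0,0,0,0,0,0,0]'
python3 - <<'E'
from h import *
goal(495.1,-228.1,19,168.8)
s=r.snapshot("wrist"); cv2.imwrite("pics/w7.png",s["pixels"][...,::-1]); w=cloud(s); q=w.reshape(-1,3)
st=r.sense(); R0=R.from_euler('xyz',st["tcp_rot"],degrees=True); T=R0.inv().apply(q-st["tool_pos"])
print(st["tcp_rot"])
m=(abs(T[:,1])<14)&(T[:,0]>15)&(T[:,0]<80)&(T[:,2]>-19)&(T[:,2]<-14); t=T[m]
print("jaw end",np.percentile(t[:,0],99.5),"y",np.percentile(t[:,1],[1,99]))
F=T[(q[:,2]>22.5)&(q[:,2]<29)&(abs(T[:,0])<110)&(abs(T[:,1])<60)]
n,lab,stt,ce=cv2.connectedComponentsWithStats(cv2.dilate(np.histogram2d(F[:,0],F[:,1],bins=[np.arange(-120,121),np.arange(-70,71)])[0].astype(bool).astype(np.uint8),np.ones((3,3))))
id=lab[(F[:,0]+120).astype(int).clip(0,239),(F[:,1]+70).astype(int).clip(0,139)]
for i in range(1,n):
    P=F[id==i]
    if len(P)>60: print("fence x",np.percentile(P[:,0],[2,98]).round(1),"y",np.percentile(P[:,1],[2,98]).round(1),len(P),cv2.minAreaRect(P[:,:2].astype(np.float32)))
E
```

```text
time: 15.48
tool_pos: [496.1, -228.6, 61.2]
tcp_rot: [-180.0, 0.1, 168.9]
ft_force: [0.1, -0.5, -3.6]
finger_gap: 17.6
grip_force: 98.8
time: 15.72
tool_pos: [495.6, -228.9, 60.8]
tcp_rot: [-180.0, 0.1, 168.9]
ft_force: [-0.1, 0.3, -4.0]
finger_gap: 17.7
grip_force: 98.8
row [0.0007, 0.0007, 0.0418] [-0.0005, 0.0015, 0.0012] gap 17.7 grip 98.8 t 15.725 pos [ 495.6 -228.9   60.8] f [-0.1  0.3 -4. ]
[-1.79977949e+02  6.52467276e-02  1.68866503e+02]
jaw end 73.0729200911398 y [-9.74424481  9.7121739 ]
fence x [37.7 68.3] y [-24.  -14.2] 1196 ((52.86410140991211, -19.167499542236328), (31.9439697265625, 10.283473014831543), 0.1489521712064743)
fence x [37.7 68.3] y [14.  23.6] 1163 ((52.900177001953125, 18.876127243041992), (10.039834022521973, 31.850683212280273), 89.97184753417969)
fence x [78.5 88.4] y [-12.3  12.1] 1138 ((83.45446014404297, -0.09776687622070312), (25.655113220214844, 10.013527870178223), 89.88714599609375)
```

View pics/w7.png

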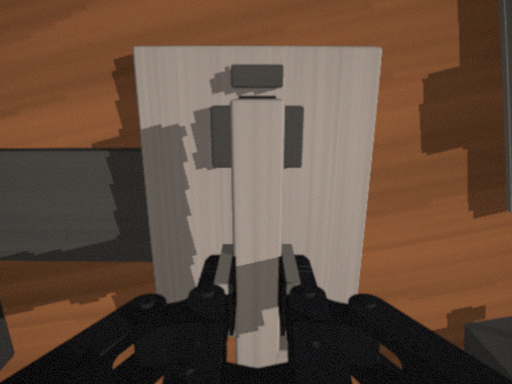

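The jaw is lined up sideways and in yaw. Lengthwise the gap to the end fence is about 5.4 mm against a nominal 4, so I'll shift 1.3 mm and lower slowly.

```bash

python3 -m jog '[0.0013,0,0.005,0,0,0,0.0013,0,0.013,0,0,0,0.0013,0,0.022,0,0,0,0.0013,0,0.03,0,0,0,0.0013,0,0.035,0,0,0,0.0013,0,0.038,0,0,0,0.0013,0,0.0395,0,0,0,0.0013,0,0.0395,0,0,0]'
python3 -m jog '[0,0,0.0005,0,0,0,0,0,0.001,0,0,0,0,0,0.001,0,0,0]'
```

```text
time: 16.77
tool_pos: [493.9, -228.5, 20.4]
tcp_rot: [-180.0, 0.0, 168.9]
ft_force: [0.4, -0.2, -3.3]
finger_gap: 17.4
grip_force: 98.8
time: 17.15
tool_pos: [493.8, -228.4, 19.4]
tcp_rot: [-180.0, 0.0, 168.9]
ft_force: [-0.4, 0.0, -2.9]
finger_gap: 17.8
grip_force: 98.8
```

```bash

python3 -m jog '[0,0,0.0005,0,0,0,0,0,0.001,0,0,0,0,0,0.0015,0,0,0,0,0,0.0015,0,0,0]'
```

```text
time: 17.65
tool_pos: [493.8, -228.4, 18.7]
tcp_rot: [-180.0, -0.0, 168.9]
ft_force: [-5.0, 2.2, 7.4]
finger_gap: 17.5
grip_force: 100.6
```

The jaw is on the floor, with the force up about 11 N. I'll release it, rise, and check.

```bash

python3 -m jog '[0,0,0,0,0,0,0,0,0,0,0,0,0,0,0,0,0,0,0,0,0,0,0,0,0,0,-0.01,0,0,0,0,0,-0.04,0,0,0,0,0,-0.09,0,0,0,0,0,-0.14,0,0,0]' 0.2
python3 -m jog '[0.02,0.05,-0.03,0,0,0,0.04,0.09,-0.05,0,0,0,0.04,0.09,-0.05,0,0,0,0.04,0.09,-0.05,0,0,0]'
python3 - <<'E'
from h import *
s=r.snapshot("wrist"); cv2.imwrite("pics/w8.png",s["pixels"][...,::-1]); w=cloud(s); q=w.reshape(-1,3)
p=q[(q[:,0]>390)&(q[:,0]<590)&(q[:,1]>-300)&(q[:,1]<-160)&(q[:,2]>31)&(q[:,2]<60)]
f=fit(p[:,:2],(-65,65,-10,10),(45,65,-10,34),(486.7,-227,-.195)); print(len(p),f.x.round(3),f.fun)
A=np.c_[p[:,:2]-p[:,:2].mean(0),np.ones(len(p))]; print("top plane",np.linalg.lstsq(A,p[:,2],rcond=None)[0])
pl=q[(q[:,0]>390)&(q[:,0]<590)&(q[:,1]>-300)&(q[:,1]<-160)&(q[:,2]>10)&(q[:,2]<19)]; print("plate",np.median(pl[:,2]))
c,sn=np.cos(f.x[2]),np.sin(f.x[2]); M=np.array([[c,-sn],[sn,c]])
P=q[(q[:,2]>22.5)&(q[:,2]<28)&(q[:,0]>390)&(q[:,0]<590)&(q[:,1]>-300)&(q[:,1]<-160)]; F=(P[:,:2]-f.x[:2])@M
for nm,k in dict(negx=F[:,0]<-67,posx=(F[:,0]>66)).items(): print(nm,np.percentile(F[k,0],[2,98]).round(1))
k=(F[:,0]>-58)&(F[:,0]<-35); print("y+",np.percentile(F[k&(F[:,1]>11.5),1],[2,98]).round(1),"y-",np.percentile(F[k&(F[:,1]<-11.5),1],[2,98]).round(1))
print("jaw loc",np.percentile((p[:,:2]-f.x[:2])@M,[.5,99.5],axis=0).round(1))
goal(0,0,0,0)
E
```

```text
time: 18.65
tool_pos: [493.5, -228.3, 159.8]
tcp_rot: [-180.0, -0.0, 168.9]
ft_force: [0.8, 0.1, 0.5]
finger_gap: 51.2
grip_force: 0.0
time: 19.15
tool_pos: [472.1, -132.6, 208.2]
tcp_rot: [-180.0, 0.1, 168.9]
ft_force: [-0.0, 0.6, 0.0]
finger_gap: 51.2
grip_force: 0.0
2520 [ 4.85521e+02 -2.26083e+02 -1.95000e-01] 0.0009038402943983434
top plane [-3.34971826e-03 -2.36719641e-02  3.51156086e+01]
plate 15.215265571309082
negx [-78.4 -67.9]
posx [70.6 80.7]
y+ [12.3 22.8] y- [-24.7 -13.5]
jaw loc [[-64.5  -9.9]
 [ 61.7  32.7]]
row [0.4885, 0.0392, 0.2077] [-0.0004, 0.0004, 2.9471] gap 51.3 grip 0.0 t 19.2 pos [ 471.8 -132.9  207.6] f [-0.2 -0.7 -0.2]
```

View pics/w8.png

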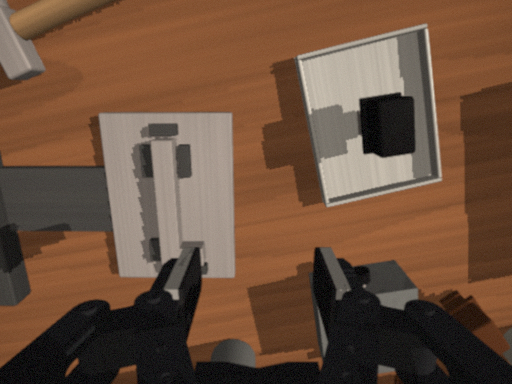

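The jaw lies fully down in the nest at about (165,200): its top is at 35.1 mm over a 15.2 mm plate, and it is within about 2 mm of centre. The plug is in the tray at (387,125), and the robot touches nothing.

```bash
python3 -c "
from bench import r
print(r.hand_in())"
```

```text
the job is handed in; nothing more can be done
None
```

The job is handed in with no verdict returned: the plug stands released in the tray, the long hooked jaw was set down flat in its nest (about 2 mm from centre by the last picture), the other five parts were still in the bin just after the jaw was lifted out, and nothing hit the cup or oil can as far as I could see.

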